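# Spin-check a duct fan and stop it with the set-screw at the service slot

### The job

Spin-check the duct fan lying on the batteries: flick the impeller with a fingertip so that it gets a good spin, and let it run free, untouched, for three seconds or so. Then brake it with a fingertip and leave it standing still, untouched, with the hub's set-screw pointing straight out through the service slot in the casing, ready for the hex key. Do not lift or shove the fan, and leave the other things where they are.

Things in the scene. Friction and masses are not known exactly. Their poses are not given: they have to be found in the camera images.
- fan: Duct fan, 250 mm size, 5.5 kg, lying loose and level, mouth up. Round steel casing: wall 4 mm thick at radius 131 mm, 82 mm high, its rolled rim topping out at 86 mm; flange at the foot 4 mm thick, radius 164 mm. Black terminal box (42 x 80 x 50 mm) outside at -x, opposite the slot. Origin: on the axis, at the surface; x points through the middle of the service slot, z up.
- slot (a point): Middle of the service slot, the only opening in casing wall and rim: 46 mm wide (10 degrees either side of its middle, seen from the axis), from 34 mm above the surface to the open top. The point lies on the wall at radius 131 mm, 58 mm above the surface.
- impeller: Black plastic impeller, 2.2 kg, about 0.007 kg m2, on free ball bearings, turns either way without end about the fan's vertical axis; a flick to 1 rad/s coasts some 20 s, to 3 rad/s over half a minute. Once stopped it stays where it is. Origin: the fan's origin; x points from the axis to the set-screw (its yaw equals the fan's yaw when the screw points at the slot), z up.
- set_screw (a point): Outer end of the set-screw's head (13 mm round, lying level), turning with the impeller at radius 40 mm, 70 mm above the surface. The head sits on a steel boss 16 mm wide, 15 mm high, on one side of the steel collar (radius 16 mm, top at 78 mm, shaft end at 81 mm) in the middle of the hub's flat top.
- hub_top (a point): Centre of the hub's flat top, on the axis, 62 mm above the surface. Hub drum radius 62 mm; the ring of its top between radius 40 mm (outside the screw's sweep) and 62 mm is bare and flat, good for a braking fingertip. The blades start at the drum's side and lie lower.
- blade (a point): Upper edge, at radius 90 mm and 59 mm high, of the blade at the set-screw; four more at 72-degree steps, all from hub to radius 125 mm. From this edge each blade slants down 29 degrees counterclockwise (seen from above) to 17 mm height; then a 43-degree open gap to the next. A fingertip dipped in the gap just clockwise of an upper edge pushes it cleanly counterclockwise. Motor arms below top out at 10 mm.
- bottle: Bystander: upright clear water bottle with blue cap, 64 mm in diameter, 215 mm tall. Origin: centre of its underside.
- lug_tray: Bystander: clear plastic tray 150 x 110 x 40 mm holding copper cable lugs. Origin: centre of its underside.
- hex_key: Bystander: T-handle hex key lying flat, 160 mm long along its y, 90 mm handle along x at its -y end, 18 mm high. Origin: on the surface 60 mm along the shank from the handle.
- screwdriver: Bystander: screwdriver lying flat, 200 mm long along its x. Origin: at its middle, on the surface.

How it is judged:
On the way, in this order (a step that is already met when the one before it is completed fails the run):
1. the impeller spins freely (faster than 0.8 rad/s), untouched, for 2 s (angular speed of impeller above 0.8 rad/s and contact force between impeller and anything else below 0.01 N), for 2 s.
2. a finger touches the impeller to brake it (contact force between the fingers and impeller above 0.05 N).
At the end, for the whole second after the job is handed in: The impeller stands still (below 0.05 rad/s) with the set-screw pointing out through the slot (within 10 degrees of its middle, 7 mm sideways at the screw's end), and the fan lies where it lay (axis within 20 mm, slot within 25 mm) (y of set_screw in the frame of fan between -0.007 and 0.007 m and x of set_screw in the frame of fan above 0.03 m and angular speed of impeller below 0.05 rad/s and distance of fan from where it was at the start of the episode below 0.02 m and height (world z) of fan below 0.006 m and distance of slot from where it was at the start of the episode below 0.025 m); the robot touches nothing.
It fails at once if the fan is lifted, tipped, shoved more than 20 mm or turned on the surface (slot moved more than 25 mm) (height (world z) of fan above 0.008 m or angle between fan's own z axis and vertical above 0.06 rad or distance of fan from where it was at the start of the episode above 0.02 m or distance of slot from where it was at the start of the episode above 0.025 m).
It fails at once if a bystander is lifted or moved more than 20 mm (distance of any of bottle, lug_tray, hex_key, screwdriver from where it was at the start of the episode above 0.02 m).
It also fails if it takes over 42 s, if anything falls off the work surface, if the arm or the gripper's body presses on something with over 40 N, if the wrist force passes 120 N, or if a joint passes its speed limit or range.

### The arm

A 6-joint arm with a two-finger parallel gripper is mounted at the origin on the work surface. World frame = base frame: x ahead of the robot, y to its left, z up, the work surface at z = 0. Lengths are in m, angles in rad, forces in N, time in s.
With the tool pointing down it reaches from about 0.425 to 0.95 m from the base axis. Payload 3.5 kg.
Tool frame: the origin (TCP) lies midway between the tips of the shut fingers; the grasp point (between the pads) lies 19 mm behind it; z points along the fingers, y is the line along which they close (so a half turn about z gives the same grasp; the last joint's range is limited). The gripper opens to 85 mm and grips with 20 to 120 N. Pads are 22 mm wide; open, the fingers measure 114 mm over their backs; the gripper's body (76 mm by 85 mm) begins 54 mm behind the grasp point. The pads swing forward as they close: fully open they stand 13 mm farther back than shut.
Start: joints at [-1.31, 0.286, 1.577, -0, 1.279, -0.15], TCP at [0.27, -0.619, 0.231] pointing down, gripper open.
Joint ranges: [-2.77, 2.77], [-0.9, 2.22], [0.21, 2.48], [-1.53, 4.67], [0.24, 2.81], [-2.84, 2.84]. Speed limits (rad/s): [2.79, 2.79, 3.14, 3.14, 3.14, 3.14].

### API

Orientations are given as a unit quaternion [x, y, z, w].
In Python, from plant import get_state, read_camera, ctrl gives the robot as it stands.
- The arm moves only by the shell command python3 -m crank 'ROWS' [FORCE]. ROWS is JSON, a list of rows, each a list of 3 entries, a list of its own where there are three numbers: the shift along the tool's x, y, z in mm, then the turn about the tool's z in degrees, then the closure in counts, from 0 (fully open) to 255 (shut). In form: [[[tx, ty, tz], yaw, claw], ...]. A call has 1 to 10 rows; each row is the pose to reach, as a shift and turn from the pose commanded when the call began, along the tool's axes at that moment; what a row does not reach only later rows make up. A row lasts 1/10 s, in which the tool goes at most 50 mm and 8.59 degrees, less where a joint would pass 70% of its speed; a pose out of reach is approached as far as the arm can. A call with a gripper value outside its range is refused whole. The fingers move at their own pace and stop on an object; FORCE is the grip in N (left out, the last holds). Time passes only in rows, so rows that repeat a pose let the fingers close. It gives the time, the measured TCP pose, the force, the opening and the grip force at its end, in the units of the state.
- get_state(): the state, without advancing time (a new reading comes with each control period).
- read_camera(name): name is "scene" or "side" or "wrist"; returns a dict with "frame" (480x640x3 uint8, blue, green, red), "range_z" (480x640 float32, m along the optical axis (not along the pixel's ray), 0 where there is no reading), "vfov" (degrees; the focal length in pixels is half the picture's height over the tangent of half this angle, whatever the lens; pixels are square), "cx", "cy" (the principal point, pixels), "origin" and "orientation" of the camera in the world. Camera axes: x right, y down, z forward; pixel columns grow to the right and rows downward; lengths in m; the calibration is good to about 2 mm. A picture is of the moment at which its call begins.
- ctrl.sign_off(): hands the job in; it is judged then, once.
The state is a dict: "time": time; "qpos": joint angles; "dq": joint speeds; "joint_efforts": joint torques, N m; "eef_pos": TCP position; "tcp_rot": TCP orientation; "contact_force": force on the tool from outside, world axes, zero at the start; "wrist_torque": the same for the moment, N m; "opening": opening from 0.0 (shut) to 1.0 (fully open); "finger_force": force on a finger pad.
Only numpy, scipy, OpenCV 4.12 (cv2) and the standard library are available. Lean on these libraries where they do the work, as an engineer would, in place of code of your own. Each camera call takes 0.05 s, during which the arm holds its last target. There are 200 camera calls.

## Working session

There is one attempt and no reset: what is moved stays moved. The work goes in short steps, Python scripts to look and compute and a shell command to move; the robot and the scene stay as the last step left them, time stands still between calls to the robot, and variables do not carry over. Pictures are saved under pics/ and viewed, at most 10 in all, crops included, and the job is handed in when it is done.

```bash
ls; mkdir -p pics; cat > h.py <<'E'
import numpy as np, cv2
from plant import get_state, read_camera, ctrl
from scipy.spatial.transform import Rotation as R
def f(c): return 240/np.tan(np.radians(c["vfov"])/2)
def cloud(c):
    z=c["range_z"]; v,u=np.mgrid[:480,:640]
    p=np.stack([(u-c["cx"])/f(c)*z,(v-c["cy"])/f(c)*z,z],-1)
    w=p@R.from_quat(c["orientation"]).as_matrix().T+np.array(c["origin"])
    w[z==0]=np.nan; return w
def pix(c,p):
    q=(np.atleast_2d(p)-c["origin"])@R.from_quat(c["orientation"]).as_matrix()
    return q[:,:2]/q[:,2:]*f(c)+[c["cx"],c["cy"]]
E
python3 - <<'E'
from h import *
a=read_camera("scene"); b=read_camera("side")
for n,c in (("scene",a),("side",b)):
    cv2.imwrite(f"pics/{n}0.png",c["frame"]); print(n,c["origin"],c["orientation"],c["vfov"],c["cx"],c["cy"],(c["range_z"]>0).mean())
s=get_state();print(s["time"],s["eef_pos"],s["tcp_rot"])
E
```

```text
pics
scene [ 1.2110543  -0.09224725  1.10196931] [ 0.6956986   0.66695011 -0.182853   -0.19428272] 57.48583716810715 316.0211498237264 240.20070870456806 0.99580078125
side [ 0.34258395 -1.10904878  1.11604158] [ 0.91710234 -0.09916721  0.04404719 -0.38360005] 42.3823490056977 318.52837372371846 238.0018266428818 0.9959602864583333
0.1 [ 0.26940686 -0.61825316  0.23005293] [ 9.78985955e-01  2.03924819e-01 -4.95685766e-05 -1.07944892e-03]
```

View pics/scene0.png

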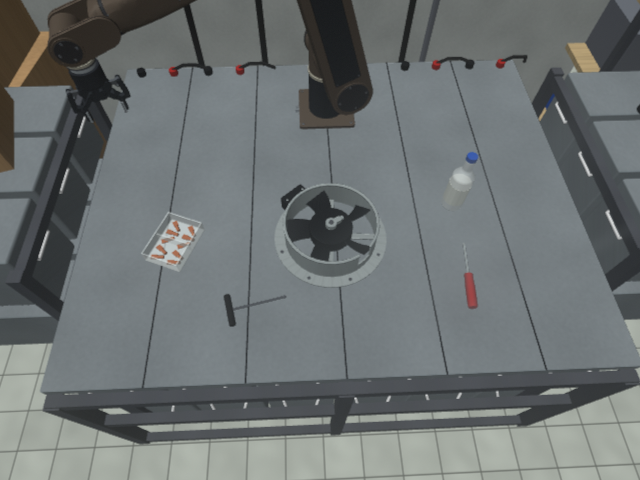

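View pics/side0.png

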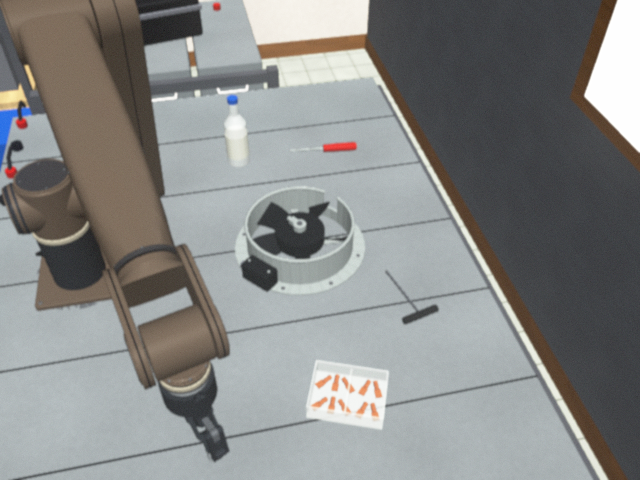

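The scene view shows the fan at about (330,235), with its terminal box at (292,195) and its slot near (368,258). The side view shows the slot near (333,200) and the hub near (299,225). Next I'll measure the rim, slot and screw from the depth data.

```bash
python3 - <<'E'
from h import *
from scipy.optimize import least_squares
for n in ("scene","side"):
    c=read_camera(n); w=cloud(c); P=w.reshape(-1,3)
    near=np.hypot(P[:,0]-.68,P[:,1]+.05)<.3 if 0 else np.ones(len(P),bool)
    u,v={"scene":(332,225),"side":(299,225)}[n]
    c0=w[v,u]; print(n,"hub px",c0)
    d=np.hypot(P[:,0]-c0[0],P[:,1]-c0[1])
    rim=P[(d<.17)&(d>.1)&(P[:,2]>.08)&(P[:,2]<.095)]
    r=least_squares(lambda x:np.hypot(rim[:,0]-x[0],rim[:,1]-x[1])-x[2],[c0[0],c0[1],.131],loss="soft_l1",f_scale=.003).x
    print("rim",len(rim),r,np.median(rim[:,2]))
    an=np.degrees(np.arctan2(rim[:,1]-r[1],rim[:,0]-r[0]))
    hist=np.histogram(an,bins=np.arange(-180,181,5))[0]
    print("gaps",[(k*5-180,hist[k]) for k in range(72) if hist[k]<4])
    s=np.sort(an); g=np.diff(np.r_[s,s[0]+360]); k=np.argsort(g)[-3:]; print([(s[i],g[i]) for i in k])
    d=np.hypot(P[:,0]-r[0],P[:,1]-r[1])
    box=P[(d>.14)&(d<.185)&(P[:,2]>.04)&(P[:,2]<.056)]; m=box.mean(0)-[*r[:2],0]; print("box",len(box),np.degrees(np.arctan2(m[1],m[0])))
    sc=P[(d<.045)&(P[:,2]>.066)&(P[:,2]<.09)]; q=sc[:,:2]-r[:2]; 
    o=np.hypot(*q.T)>.022; print("screw",len(sc),o.sum(),np.degrees(np.arctan2(*q[o].mean(0)[::-1])),q[o].mean(0),sc[:,2].max(), "hubz",np.median(P[(d<.06)&(d>.042)][:,2]))
    top=P[(d>.07)&(d<.12)&(P[:,2]>.05)&(P[:,2]<.064)]; t=np.degrees(np.arctan2(top[:,1]-r[1],top[:,0]-r[0]))
    h=np.histogram(t,bins=np.arange(-180,181,10))[0]; print("bladetop",h)
    cv2.imwrite(f"pics/{n}1.png",cv2.resize(c["frame"][v-80:v+80,u-90:u+90],None,fx=4,fy=3.75)) if n=="scene" else 0
E
```

```text
scene hub px [ 0.55011019 -0.0140346   0.07764985]
rim 711 [ 0.54210108 -0.01568326  0.13029461] 0.08397937700759917
gaps [(35, np.int64(0)), (40, np.int64(0)), (45, np.int64(1))]
[(np.float64(-148.4211485704896), np.float64(1.5649461033479213)), (np.float64(-128.16501895408143), np.float64(1.71516777491685)), (np.float64(32.36875847254095), np.float64(17.128918666888524))]
box 127 -137.16593834200194
screw 152 36 121.78441927303825 [-0.01529227  0.02467888] 0.08274756959344143 hubz 0.0603354943209603
bladetop [56  1  0  0  0  0  1 77  9  0  0  0  0  0 55  9  0  0  0  0  0 27 25  0
  0  0  0  0 14 33  0  0  0  0  0  7]
side hub px [ 0.53770461 -0.02744364  0.07834397]
rim 700 [ 0.5389168  -0.02219446  0.13033761] 0.08286104296704533
gaps [(30, np.int64(2)), (35, np.int64(0)), (40, np.int64(0)), (45, np.int64(2))]
[(np.float64(135.16164735530074), np.float64(2.2008114776072603)), (np.float64(11.511550275587659), np.float64(2.3568129760443046)), (np.float64(31.53971028184544), np.float64(18.075353485600264))]
box 435 -138.39074970398005
screw 167 44 122.41291562176171 [-0.01473062  0.02320018] 0.08142173232714756 hubz 0.057457051152167815
bladetop [65  1  0  0  0  0  1 30  0  0  0  0  0  1 32  1  0  0  0  0  0 23 23  0
  0  0  0  0 23 46  0  0  0  0  0 23]
```

View pics/scene1.png

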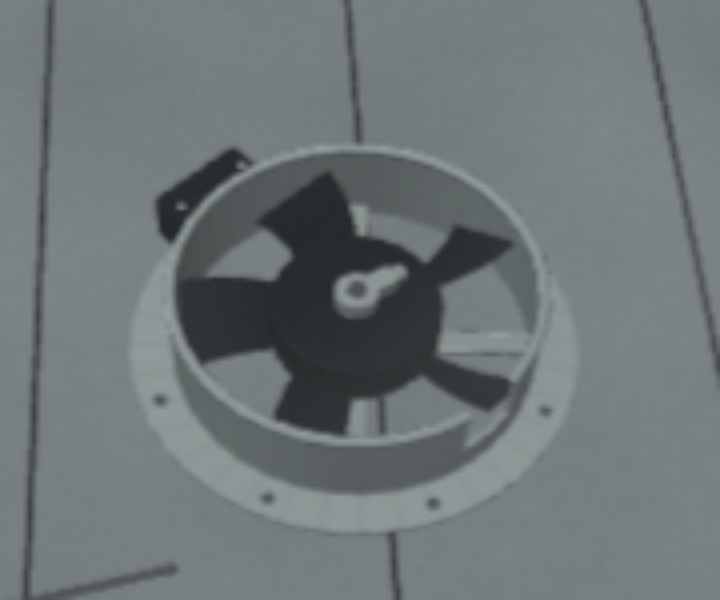

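The scene crop shows the collar at (357,292) with the screw pointing to (403,270), and the slot at (487,420). In world terms the fan axis is near (0.54, -0.019), the slot is at about 41.5° and the screw at about 115–122°. I'll move above the fan with the fingers shut.

```bash
python3 -m crank '[[[487,-440,-90],0,255],[[487,-440,-90],0,255],[[487,-440,-90],0,255],[[487,-440,-90],0,255],[[487,-440,-90],0,255],[[487,-440,-90],0,255],[[487,-440,-90],0,255],[[487,-440,-90],0,255],[[487,-440,-90],0,255],[[487,-440,-90],0,255]]' 20; python3 - <<'E'
from h import *
s=get_state(); d=R.from_quat(s["tcp_rot"]).inv().apply(np.array([.5,-.02,.32])-s["eef_pos"])*1000; print(d.round(), s["qpos"])
E
```

```text
time: 1.2
eef_pos: [0.4743, -0.1656, 0.2996]
tcp_rot: [0.979, 0.204, 0.0, 0.0]
contact_force: [1.3, -0.4, -1.0]
opening: -0.002
finger_force: 0.0
[  82. -123.  -20.] [-5.38112924e-01 -1.49737572e-01  1.91254960e+00  3.41550300e-05
  1.37831347e+00  6.22138099e-01]
```

```bash
python3 -m crank '[[[80,-123,-20],8,255],[[80,-123,-20],16,255],[[80,-123,-20],24,255],[[80,-123,-20],32,255],[[80,-123,-20],32,255],[[80,-123,-20],32,255]]'; python3 - <<'E'
from h import *
c=read_camera("wrist"); cv2.imwrite("pics/w0.png",c["frame"]); s=get_state(); T=R.from_quat(s["tcp_rot"]).as_matrix()
print(c["origin"],s["eef_pos"],T[:,0],s["contact_force"],s["qpos"]); print(pix(c,[[.54,-.019,.062],[.54,-.019,0]]))
w=cloud(c);P=w.reshape(-1,3)
from scipy.optimize import least_squares
d=np.hypot(P[:,0]-.54,P[:,1]+.019)
rim=P[(d<.15)&(d>.11)&(P[:,2]>.081)&(P[:,2]<.095)]
if len(rim)>50:
    r=least_squares(lambda x:np.hypot(rim[:,0]-x[0],rim[:,1]-x[1])-x[2],[.54,-.019,.131],loss="soft_l1",f_scale=.003).x; print(len(rim),r)
    s=np.sort(np.degrees(np.arctan2(rim[:,1]-r[1],rim[:,0]-r[0]))); g=np.diff(np.r_[s,s[0]+360]); k=np.argsort(g)[-3:]; print([(s[i],g[i]) for i in k])
E
```

```text
time: 1.8
eef_pos: [0.498, -0.023, 0.319]
tcp_rot: [0.997, -0.072, -0.0, 0.0]
contact_force: [-0.1, 0.1, -0.2]
opening: -0.001
finger_force: 0.0
[ 0.5735116  -0.0351197   0.46187686] [ 0.4979641  -0.02356096  0.31884029] [ 9.89393119e-01 -1.45261233e-01 -6.55156423e-04] [0.11454743 0.11732006 0.38918417] [-2.50868166e-01 -1.67922745e-01  1.89406210e+00 -4.31629552e-04
  1.41606712e+00  1.46577173e+00]
[[299.57387117 151.35169399]
 [301.09125061 146.29527942]]
7308 [ 0.53748525 -0.01791158  0.12952483]
[(np.float64(-11.701887678175202), np.float64(0.40463717570334445)), (np.float64(171.62765649804632), np.float64(0.41680685084594415)), (np.float64(32.24067980874606), np.float64(16.766983104927206))]
```

View pics/w0.png

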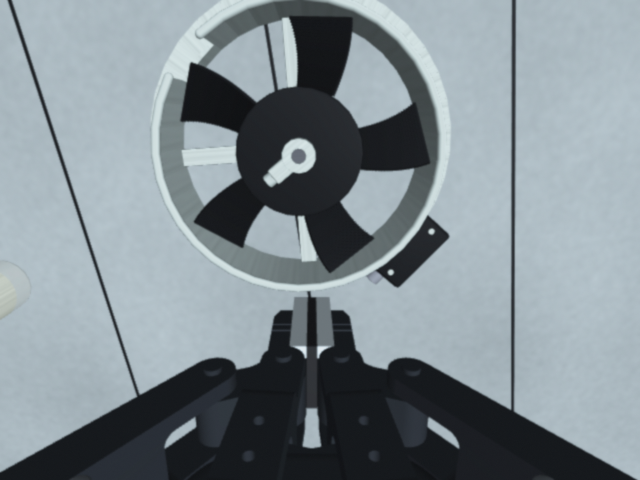

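The wrist view shows the collar at (298,155), the screw tip at (268,181) and the slot at (188,55). The open gap nearest the robot lies between the blades at (225,220) and (340,240), around (285,260).

```bash
cat >> h.py <<'E'
C=np.array([.5375,-.0179]); SLOT=40.6
def ray(c,u,v,z):
    d=R.from_quat(c["orientation"]).apply([(u-c["cx"])/f(c),(v-c["cy"])/f(c),1]); o=np.array(c["origin"]); return o+d*(z-o[2])/d[2]
def ang(p): return np.degrees(np.arctan2(p[...,1]-C[1],p[...,0]-C[0]))
def screw(c):
    # bright pixels on the hub top outside the collar, cast onto z=.070
    v,u=np.mgrid[:480,:640]; d=R.from_quat(c["orientation"]).apply(np.stack([(u-c["cx"])/f(c),(v-c["cy"])/f(c),np.ones(u.shape)],-1).reshape(-1,3))
    o=np.array(c["origin"]); p=o+d*((.072-o[2])/d[:,2])[:,None]; r=np.hypot(p[:,0]-C[0],p[:,1]-C[1])
    m=(c["frame"].min(2).ravel()>95)&(r<.043)&(r>.024); q=p[m].mean(0); return m.sum(),ang(q)
E
python3 - <<'E'
from h import *
c=read_camera("wrist"); print(screw(c)); w=cloud(c);P=w.reshape(-1,3)
for z,(u,v) in ((.081,(298,155)),(.070,(267,182))): print(ray(c,u,v,z), ang(ray(c,u,v,z)))
r=np.hypot(P[:,0]-C[0],P[:,1]-C[1]); a=ang(P)
print("hub z",np.median(P[(r>.045)&(r<.058)][:,2]))
for rr in (.08,.09,.105):
    m=abs(r-rr)<.004; print(rr,[(k,round(float(np.median(P[m&(abs(a-k)<2.5)][:,2]*1000)))) for k in range(80,180,5)],[(k,round(float(np.median(P[m&(abs(a-k)<2.5)][:,2]*1000)))) for k in range(-177,-140,5)])
E
```

```text
(np.int64(281), np.float64(121.2509775864644))
[ 0.53845718 -0.01836862  0.081     ] -26.08531692095647
[0.51643737 0.01569641 0.07      ] 122.08487368549751
hub z 0.3757930542554767
0.08 [(80, 9), (85, 11), (90, 10), (95, 0), (100, 0), (105, 1), (110, 57), (115, 50), (120, 43), (125, 37), (130, 30), (135, 22), (140, 0), (145, 0), (150, 0), (155, 0), (160, 0), (165, 0), (170, 10), (175, 10)] [(-177, 55), (-172, 49), (-167, 41), (-162, 35), (-157, 28), (-152, 21), (-147, 0), (-142, 1)]
0.09 [(80, 2), (85, 10), (90, 10), (95, 0), (100, 0), (105, 0), (110, 58), (115, 51), (120, 44), (125, 38), (130, 30), (135, 22), (140, 0), (145, 0), (150, 1), (155, 0), (160, 0), (165, 0), (170, 9), (175, 10)] [(-177, 57), (-172, 49), (-167, 43), (-162, 35), (-157, 29), (-152, 20), (-147, 0), (-142, 1)]
0.105 [(80, 1), (85, 10), (90, 10), (95, 0), (100, 0), (105, 0), (110, 58), (115, 54), (120, 47), (125, 39), (130, 32), (135, 24), (140, 0), (145, 0), (150, 0), (155, 0), (160, 0), (165, 0), (170, 1), (175, 10)] [(-177, 58), (-172, 52), (-167, 45), (-162, 38), (-157, 31), (-152, 21), (-147, 0), (-142, 0)]
```

```bash
python3 -m crank '[[[-53,-30,20],0,255],[[-53,-30,70],0,255],[[-53,-30,120],0,255],[[-53,-30,165],0,255],[[-53,-30,195],0,255],[[-53,-30,195],0,255],[[-53,-30,195],0,255]]'; python3 - <<'E'
from h import *
c=read_camera("wrist"); cv2.imwrite("pics/w1.png",c["frame"]); s=get_state(); p=s["eef_pos"]
print(p,ang(p),np.hypot(*(p[:2]-C)),f(c),R.from_quat(s["tcp_rot"]).inv().apply(np.array([.45,.0136,.038])-p)*1000,pix(c,[p]))
E
```

```text
time: 2.6
eef_pos: [0.4504, 0.0137, 0.1247]
tcp_rot: [0.997, -0.074, -0.0, 0.0]
contact_force: [1.0, -0.3, 0.5]
opening: 0.001
finger_force: 0.0
[0.45158326 0.01365846 0.1261174 ] 159.83098766924823 0.09152935585560028 406.91541037514355 [-1.81207519  0.27300003 88.11258321] [[307.89428193 316.6824427 ]]
```

View pics/w1.png

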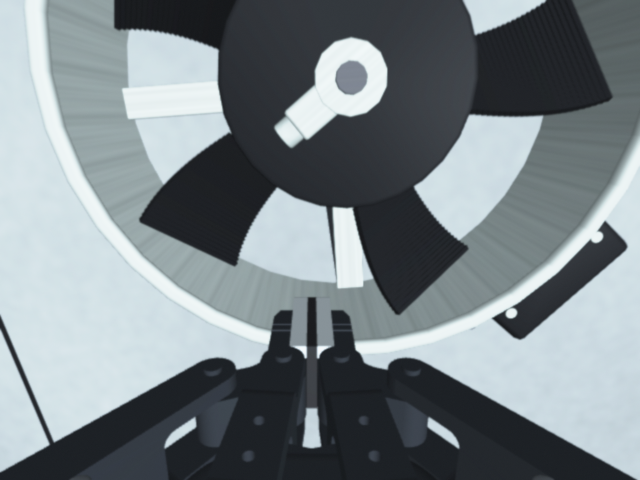

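The wrist view shows the shut tips at about (312,300), over the open gap just clockwise of the blade edge at (370,270). I'll dip in, check the force, then flick.

```bash
python3 -m crank '[[[-1,0,45],0,255],[[-1,0,88],0,255],[[-1,0,88],0,255],[[-1,0,88],0,255]]'
```

```text
time: 3.05
eef_pos: [0.4507, 0.0143, 0.0381]
tcp_rot: [0.997, -0.074, 0.001, 0.0]
contact_force: [0.2, 0.9, 0.8]
opening: -0.001
finger_force: 0.0
```

```bash
python3 -m crank '[[[0,14,0],0,255],[[2,30,0],0,255],[[5,48,0],0,255],[[13,65,0],0,255],[[21,76,-45],0,255],[[21,80,-95],0,255],[[21,70,-145],0,255],[[30,50,-190],0,255],[[30,50,-190],0,255],[[30,50,-190],0,255]]'; python3 - <<'E'
from h import *
for i in range(6):
    c=read_camera("wrist"); print(get_state()["time"],screw(c))
s=get_state();print(s["contact_force"],s["eef_pos"],C+0); cv2.imwrite("pics/w2.png",c["frame"])
E
```

```text
time: 4.05
eef_pos: [0.4736, -0.0394, 0.2321]
tcp_rot: [0.997, -0.073, 0.005, 0.001]
contact_force: [-0.4, -0.3, -0.5]
opening: 0.002
finger_force: 0.0
4.1 (np.int64(485), np.float64(-115.8376789399108))
4.15 (np.int64(498), np.float64(-108.78452771997998))
4.2 (np.int64(511), np.float64(-101.61219672721123))
4.25 (np.int64(523), np.float64(-94.55577517455131))
4.3 (np.int64(535), np.float64(-87.70654887466512))
4.35 (np.int64(543), np.float64(-80.73863141455205))
[-0.35168309  0.89766138 -0.16866142] [ 0.4706218  -0.03914737  0.224917  ] [ 0.5375 -0.0179]
```

View pics/w2.png

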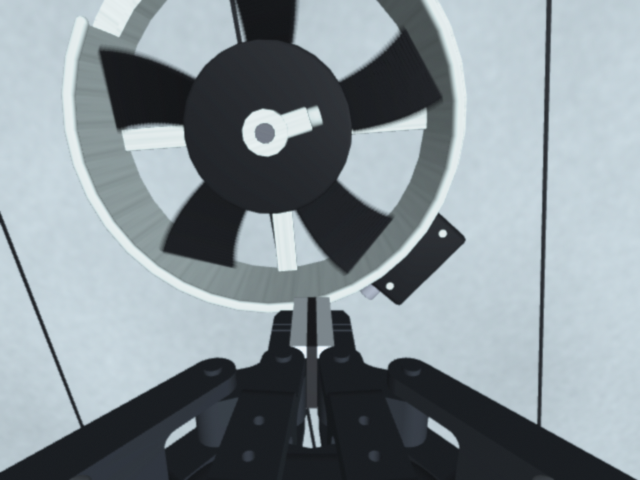

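The screw now turns at about 140°/s (2.4 rad/s), free and untouched. I'll hover over the ring's near side while it runs.

```bash
python3 -m crank '[[[11,-23,40],0,255],[[11,-23,80],0,255],[[11,-23,115],0,255],[[11,-23,140],0,255],[[11,-23,145],0,255],[[11,-23,145],0,255],[[11,-23,145],0,255],[[11,-23,145],0,255],[[11,-23,145],0,255],[[11,-23,145],0,255]]'; python3 - <<'E'
from h import *
for i in range(3):
    c=read_camera("wrist"); print(get_state()["time"],screw(c),[ray(c,u,v,.081) for u,v in ()])
s=get_state();p=s["eef_pos"];print(s["contact_force"],p,np.hypot(*(p[:2]-C)),ang(p)); cv2.imwrite("pics/w3.png",c["frame"])
print(R.from_quat(s["tcp_rot"]).inv().apply(np.array([.4845,-.018,.066])-p)*1000)
E
```

```text
time: 5.35
eef_pos: [0.4864, -0.0181, 0.0823]
tcp_rot: [0.997, -0.074, 0.001, 0.0]
contact_force: [-0.0, -0.4, -0.8]
opening: 0.001
finger_force: 0.0
5.4 (np.int64(2060), np.float64(60.51940880328708)) []
5.45 (np.int64(2049), np.float64(67.0875647469802)) []
5.5 (np.int64(2022), np.float64(73.64040558409705)) []
[ 0.62200714 -0.06831145 -0.48149647] [ 0.48592376 -0.0180257   0.0816201 ] 0.05157639641145425 -179.86036191054123
[-1.42250966  0.18293991 15.61916726]
```

View pics/w3.png

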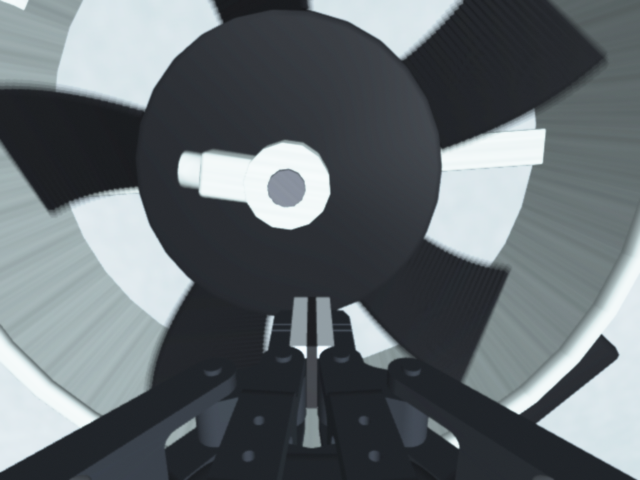

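```bash
python3 -m crank '[[[-1,0,5],0,255],[[-1,0,10],0,255],[[-1,0,14],0,255],[[-1,0,15],0,255],[[-1,0,15],0,255],[[-1,0,15],0,255],[[-1,0,15],0,255],[[-1,0,15],0,255],[[-1,0,15],0,255],[[-1,0,15],0,255]]';  python3 -m crank '[[[0,0,0],0,255],[[0,0,0],0,255],[[0,0,0],0,255],[[0,0,0],0,255],[[0,0,0],0,255]]'; python3 - <<'E'
from h import *
for i in range(2):
    c=read_camera("wrist"); print(get_state()["time"],screw(c))
s=get_state();p=s["eef_pos"];print(s["contact_force"],p)
w=cloud(c);P=w.reshape(-1,3);r=np.hypot(P[:,0]-C[0],P[:,1]-C[1]);m=(r>.045)&(r<.058)&(abs(ang(P))<60);print(np.nanmedian(P[m][:,2]),m.sum())
E
```

```text
time: 6.5
eef_pos: [0.4848, -0.0178, 0.0663]
tcp_rot: [0.997, -0.074, 0.0, 0.0]
contact_force: [0.1, 0.2, 0.7]
opening: -0.001
finger_force: 0.0
time: 7.0
eef_pos: [0.4848, -0.0178, 0.0662]
tcp_rot: [0.997, -0.074, -0.0, -0.0]
contact_force: [-0.1, 0.3, -0.2]
opening: -0.001
finger_force: 0.0
7.05 (np.int64(2484), np.float64(-92.21894383567806))
7.1 (np.int64(2521), np.float64(-85.98650229759214))
[ 0.06719755 -0.3886713  -0.08560061] [ 0.4847604  -0.01784041  0.0662611 ]
0.06235401341119223 13915
```

```bash
python3 -m crank '[[[0,0,0],0,255],[[0,0,0],0,255],[[0,0,0],0,255],[[0,0,0],0,255],[[0,0,0],0,255],[[0,0,0],0,255],[[0,0,1],0,255],[[0,0,3],0,255],[[0,0,5],0,255],[[0,0,6],0,255]]'; python3 - <<'E'
from h import *
for i in range(4):
    c=read_camera("wrist"); s=get_state(); print(s["time"],screw(c),s["contact_force"],s["eef_pos"])
E
```

```text
time: 8.1
eef_pos: [0.4851, -0.0183, 0.062]
tcp_rot: [0.997, -0.074, -0.001, 0.0]
contact_force: [-7.2, 0.1, 16.8]
opening: 0.0
finger_force: 8.3
8.15 (np.int64(3121), np.float64(32.691945392572734)) [-4.80724127  0.25102385 11.79751504] [ 0.48504815 -0.0182686   0.06198369]
8.2 (np.int64(3115), np.float64(32.6283731346213)) [-5.31709906 -0.11448682 11.65709086] [ 0.48506223 -0.01822616  0.06198597]
8.25 (np.int64(3120), np.float64(32.600218318405844)) [-5.49849097  0.55152332 11.5854062 ] [ 0.48505921 -0.01823585  0.06198372]
8.3 (np.int64(3117), np.float64(32.593491427796614)) [-5.16263432  0.38056938 11.37170366] [ 0.48508541 -0.01821561  0.06201062]
```

```bash
python3 -m crank '[[[0,1,0],0,255],[[0,2.5,0],0,255],[[1,4,0],0,255],[[1,5.5,0],0,255],[[1,7,0],0,255],[[1,7.5,0],0,255],[[1,7.5,0],0,255],[[1,7.5,0],0,255]]'; python3 - <<'E'
from h import *
c=read_camera("wrist"); s=get_state(); print(s["time"],screw(c),s["contact_force"],s["eef_pos"])
cv2.imwrite("pics/w4.png",c["frame"])
w=cloud(c);P=w.reshape(-1,3)
for n,lo,hi,ra,rb in (("collar",.0765,.079,0,.019),("boss",.066,.0765,.024,.043)):
    r=np.hypot(P[:,0]-C[0],P[:,1]-C[1]); m=(P[:,2]>lo)&(P[:,2]<hi)&(r<rb)&(r>ra); q=P[m]; print(n,m.sum(),(q.min(0)+q.max(0))/2,q.mean(0),ang(q.mean(0)))
E
```

```text
time: 9.1
eef_pos: [0.4865, -0.0258, 0.062]
tcp_rot: [0.997, -0.074, 0.002, 0.0]
contact_force: [-0.3, 0.9, 5.5]
opening: 0.003
finger_force: 3.2
9.15 (np.int64(3121), np.float64(40.93425911099742)) [0.5851127  0.44396653 7.2136795 ] [ 0.48652086 -0.0258326   0.06201735]
collar 5753 [ 0.53883841 -0.01739946  0.07775274] [ 0.53926833 -0.01706687  0.07807618] 25.22706063668123
boss 1486 [ 0.53360264 -0.01048084  0.0712625 ] [ 0.54640872 -0.00619215  0.07375269] 52.73183819257356
```

View pics/w4.png

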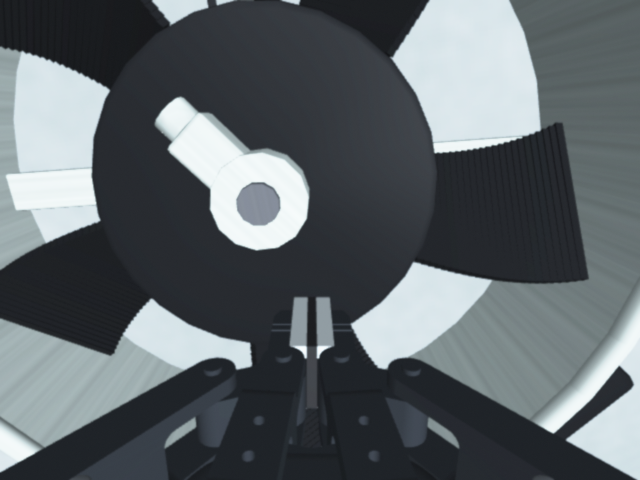

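The screw now sits at about 41° (tip at (173,112), shaft at (258,204)). I'll lift straight off and check it against the slot from higher up.

```bash
python3 -m crank '[[[0,0,-2],0,255],[[0,0,-10],0,255],[[0,0,-40],0,255],[[0,0,-90],0,255],[[0,0,-140],0,255],[[0,0,-190],0,255],[[0,0,-240],0,255],[[0,0,-250],0,255],[[0,0,-250],0,255],[[0,0,-250],0,255]]'; python3 - <<'E'
from h import *
from scipy.optimize import least_squares
for i in range(2):
    c=read_camera("wrist"); print(get_state()["time"],screw(c),get_state()["contact_force"])
cv2.imwrite("pics/w5.png",c["frame"])
P=cloud(c).reshape(-1,3);d=np.hypot(P[:,0]-C[0],P[:,1]-C[1])
rim=P[(d<.145)&(d>.115)&(P[:,2]>.081)&(P[:,2]<.095)]
r=least_squares(lambda x:np.hypot(rim[:,0]-x[0],rim[:,1]-x[1])-x[2],[*C,.131],loss="soft_l1",f_scale=.003).x
s=np.sort(np.degrees(np.arctan2(rim[:,1]-r[1],rim[:,0]-r[0]))); g=np.diff(np.r_[s,s[0]+360]); k=g.argmax(); print(r,s[k]+g[k]/2,g[k])
E
```

```text
time: 10.15
eef_pos: [0.4838, -0.0252, 0.3085]
tcp_rot: [0.997, -0.074, -0.001, -0.0]
contact_force: [-0.2, 1.2, -0.6]
opening: 0.001
finger_force: 0.0
10.2 (np.int64(326), np.float64(36.87748369960932)) [-0.1284209   0.7726551  -1.12265831]
10.25 (np.int64(329), np.float64(36.613245750661285)) [-0.37824362  0.33337464  0.61705962]
[ 0.53754168 -0.01790776  0.1295428 ] -8.53448277599994 61.61549407266911
```

View pics/w5.png

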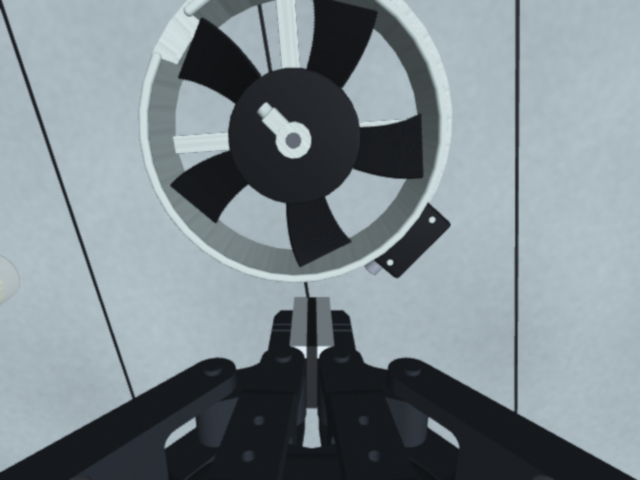

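The view shows the screw tip at (265,110) and the slot at about (177,37). The screw reads about 37°, 4° off the earlier value, so I need to know whether it is creeping.

```bash
python3 -m crank '[[[0,0,0],0,255],[[0,0,0],0,255],[[0,0,0],0,255]]' >/dev/null; python3 - <<'E'
from h import *
for i in range(12):
    c=read_camera("wrist"); 
    if i%3==2: print(get_state()["time"],screw(c))
E
```

```text
10.7 (np.int64(322), np.float64(36.65319168518396))
10.85 (np.int64(326), np.float64(36.67962995680524))
11.0 (np.int64(328), np.float64(36.7296120726658))
11.15 (np.int64(322), np.float64(36.471986403690416))
```

```bash
python3 - <<'E'
from h import *
c=read_camera("wrist"); g=c["frame"]
s=ray(c,293,140,.081); t=ray(c,263.5,106,.070); d=t-s; print(s,t,np.hypot(*d[:2]),np.degrees(np.arctan2(d[1],d[0])))
# slot edges on rim: range_z heights around the rim circle, visible part
P=cloud(c).reshape(-1,3);r=np.hypot(P[:,0]-C[0],P[:,1]-C[1]);a=ang(P)
m=abs(r-.130)<.004
print([(k,round(float(np.nanmedian(P[m&(abs(a-k)<.7)][:,2])*1000))) for k in range(26,56,1) if (m&(abs(a-k)<.7)).sum()])
E
```

```text
[ 0.53975717 -0.01826629  0.081     ] [0.57221746 0.00369098 0.07      ] 0.03918919078931073 34.07578021242193
[(26, 55), (27, 55), (28, 59), (29, 71), (30, 83), (31, 85), (32, 85), (33, 56), (34, 44), (35, 35), (36, 35), (37, 34), (38, 34), (39, 35), (40, 34), (41, 34), (42, 34), (43, 34), (44, 33), (45, 33), (46, 33), (47, 33), (48, 33), (49, 34), (50, 60), (51, 62), (52, 62), (53, 64), (54, 62), (55, 62)]
```

The slot's middle is at about 41° and the screw reads 34–37°, so it is standing still but off centre. I'll press again lightly and drag it about 5° more.

```bash
python3 -m crank '[[[0,-9,50],0,255],[[0,-9,100],0,255],[[0,-9,150],0,255],[[0,-9,200],0,255],[[0,-9,235],0,255],[[0,-9,243],0,255],[[0,-9,245],0,255],[[0,-9,246],0,255],[[0,-9,248],0,255],[[0,-9,249],0,255]]'; python3 - <<'E'
from h import *
c=read_camera("wrist"); s=get_state(); print(s["time"],screw(c),s["contact_force"],s["eef_pos"])
E
```

```text
time: 12.2
eef_pos: [0.4875, -0.0168, 0.0631]
tcp_rot: [0.997, -0.074, 0.002, 0.0]
contact_force: [-0.0, -0.1, 0.2]
opening: 0.001
finger_force: 0.0
12.25 (np.int64(3097), np.float64(44.15362985991147)) [-0.41679351 -0.45586217  0.32930396] [ 0.48701427 -0.01672321  0.06262364]
```

```bash
cat >> h.py <<'E'
def screw2(c):
    P=cloud(c).reshape(-1,3); r=np.hypot(P[:,0]-C[0],P[:,1]-C[1]); s=P[(P[:,2]>.0795)&(P[:,2]<.084)&(r<.014)]
    s0=(s.min(0)+s.max(0))/2 if len(s) else None
    v=c["frame"].min(2).ravel()>95
    m=v&(P[:,2]>.066)&(P[:,2]<.079)&(r>.026)&(r<.044)&(abs(ang(P)-40)<60); q=P[m].mean(0)
    d=q-(np.r_[C,0]); e=q-s0 if s0 is not None else d
    return int(m.sum()),len(s),s0,np.degrees(np.arctan2(d[1],d[0])),np.degrees(np.arctan2(e[1],e[0]))
E
python3 - <<'E'
from h import *
c=read_camera("wrist"); print(screw2(c)); cv2.imwrite("pics/w6.png",c["frame"])
P=cloud(c); 
for v,u in ((204,258),): print(P[v,u])
g=cv2.HoughCircles(cv2.cvtColor(c["frame"],cv2.COLOR_BGR2GRAY),cv2.HOUGH_GRADIENT,1,100,param2=30,minRadius=35,maxRadius=65); print(g)
E
```

```text
(2192, 1631, array([ 0.53759919, -0.01801707,  0.08162957]), np.float64(35.57746997331139), np.float64(35.84988579735562))
[ 0.53731662 -0.00810292  0.07767035]
None
```

View pics/w6.png

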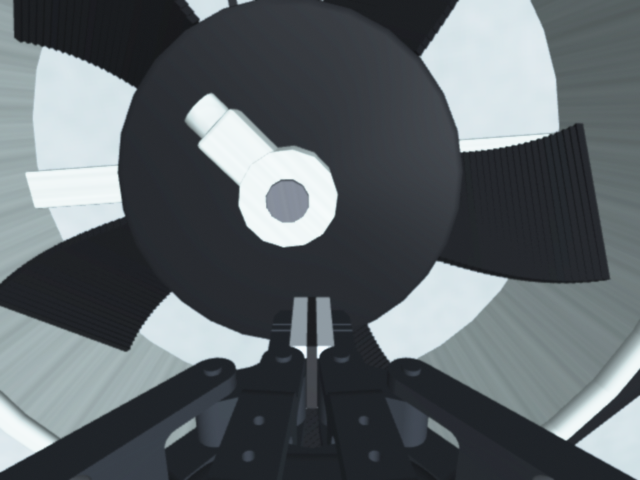

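The view shows the screw at (205,115) and the shaft at (287,201). Depth gives 35.7°, with the shaft centre right on my axis estimate, so it needs about +5°. I'll press, drag 4.7 mm and ease off.

```bash
python3 -m crank '[[[0,0,1],0,255],[[0,0,2],0,255],[[0,0,2],0,255],[[0,1,2],0,255],[[0,2,2],0,255],[[0.5,3.5,2],0,255],[[0.7,4.8,2],0,255],[[0.7,4.8,2],0,255],[[0.7,4.8,2],0,255]]'; python3 - <<'E'
from h import *
for i in range(3): c=read_camera("wrist")
s=get_state(); print(s["time"],screw2(c),s["contact_force"],s["eef_pos"])
E
```

```text
time: 13.2
eef_pos: [0.4878, -0.0219, 0.062]
tcp_rot: [0.997, -0.074, 0.002, 0.0]
contact_force: [-1.9, -0.7, 10.3]
opening: -0.006
finger_force: 5.1
13.35 (2174, 1611, array([ 0.53744108, -0.01742482,  0.08139327]), np.float64(41.045535321219326), np.float64(40.33151570179509)) [-3.23760497 -0.35678249  9.6287642 ] [ 0.48775408 -0.02189417  0.06200767]
```

```bash
python3 -m crank '[[[0,0,-1],0,255],[[0,0,-2],0,255],[[0,0,-4],0,255],[[0,0,-12],0,255],[[0,0,-50],0,255],[[0,0,-100],0,255],[[0,0,-150],0,255],[[0,0,-200],0,255],[[0,0,-240],0,255],[[0,0,-240],0,255]]'; python3 - <<'E'
from h import *
for i in range(16):
    c=read_camera("wrist")
    if i in(4,9,15): s=get_state(); print(s["time"],screw2(c)[0],screw2(c)[3:],screw(c),s["contact_force"],s["eef_pos"])
P=cloud(c).reshape(-1,3);d=np.hypot(P[:,0]-C[0],P[:,1]-C[1]);a=ang(P)
b=P[(d>.14)&(d<.19)&(P[:,2]>.04)&(P[:,2]<.056)]; print("box",ang(b.mean(0)))
E
```

```text
time: 14.35
eef_pos: [0.4886, -0.022, 0.3075]
tcp_rot: [0.997, -0.074, 0.007, 0.001]
contact_force: [0.1, 0.4, 0.6]
opening: -0.001
finger_force: 0.0
14.6 283 (np.float64(39.34756882954904), np.float64(39.22342689794235)) (np.int64(347), np.float64(39.95528971558827)) [ 0.79034161 -0.39481329  0.16482671] [ 0.48490915 -0.02109873  0.29702513]
14.85 273 (np.float64(39.38907661416798), np.float64(39.47097102384113)) (np.int64(350), np.float64(39.888225018711935)) [-0.55973786 -0.26376688  0.02852681] [ 0.48560485 -0.02127729  0.29816111]
15.15 274 (np.float64(39.15647810935579), np.float64(40.626125148314834)) (np.int64(344), np.float64(39.875403814827635)) [-0.10795766 -0.25408028  0.22861255] [ 0.48598092 -0.0213348   0.29924228]
box -138.5929910106816
```

```bash
python3 -c "
from plant import ctrl; print(ctrl.sign_off())"
```

```text
the job is handed in; nothing more can be done
None
```

The job is handed in: the impeller was flicked to about 2.4 rad/s and ran free for about 4 s. It was then braked with a fingertip and left standing still and untouched, with the set-screw within about 2° of the slot's middle. The fan showed no measurable movement, and the arm stayed clear of the other things.

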